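# Pack the table caddy

### The job

Pack the wooden caddy for the table, one thing to a compartment, each standing upright and set down gently, not dropped. In the row where the drink can already stands, put the wide jar in the middle next to the can and the salt shaker in the compartment at the other end; in the other row, put the second spice jar in the middle next to its twin and the pepper mill at the other end, across from the can. Leave the can and the spice jar that are already in the caddy where they are, and do not move the egg timer or the tin.

Things in the scene. Friction and masses are not known exactly. Their poses are not given: they have to be found in the camera images.
- caddy: Wooden tray, 182 (x) x 268 mm (y), fixed on the black cooktop; two rows (along y) of three 80 mm square compartments, centres at x = +-43 and y = 86, 0, -86 mm. Origin: centre of its underside, on the cooktop. Inner floor at z = 10 mm, outer walls to 40, dividers (6 thick) to 34; handles stick out 22 mm at the short ends. Can and a spice jar stand in opposite corners, the rest is empty.
- can_mid (a point): Point half-way up its axis; z axis along the axis, up when it stands upright. Drink can, 66 mm across, 115 mm tall, standing in a corner compartment of the caddy (which corner changes). It stays there.
- spice_in_mid (a point): Point half-way up its axis; z axis along the axis, up when it stands upright. Slim glass spice jar with dark lid, 41 mm across, 105 mm tall, standing in the corner compartment of the caddy diagonally opposite the can. It stays there.
- jar_mid (a point): Point half-way up its axis; z axis along the axis, up when it stands upright. Wide glass jar with dark lid, 65 mm across, 86 mm tall, straight sides, 0.33 kg; stands on the cooktop outside the caddy.
- shaker_mid (a point): Point half-way up its axis; z axis along the axis, up when it stands upright. Salt shaker, glass with a pale domed metal cap, 44 mm across the body, cap 34 mm, 90 mm tall (body up to 70 mm), 0.1 kg; stands on the cooktop outside the caddy.
- spice_out_mid (a point): Point half-way up its axis; z axis along the axis, up when it stands upright. The second slim spice jar, the twin of the one in the caddy: 41 mm across, 105 mm tall (lid above 85 mm, equally wide), 0.11 kg; stands on the cooktop outside the caddy.
- mill_mid (a point): Point half-way up its axis; z axis along the axis, up when it stands upright. Dark wooden pepper mill, 170 mm tall, 58 mm across the foot; its head, from 123 to 159 mm above the foot, is 48 mm across and is the place to grip it (the head does not turn); small metal knob on top; 0.18 kg; stands on the cooktop outside the caddy.
- timer_mid (a point): Point half-way up its axis; z axis along the axis, up when it stands upright. Egg timer, red top on a white base, 66 mm across, 56 mm tall, on the cooktop behind the loose things. Leave it alone. Mind the microwave hung over the cooktop there: its front face is 0.57 m ahead of the robot's base axis (handle 0.52 m), its underside 0.46 m above the glass.
- tin_mid (a point): Point half-way up its axis; z axis along the axis, up when it stands upright. Squat tin, 75 mm across, 58 mm tall, on the worktop left of the cooktop (6 mm lower than the glass). Leave it alone.
Mind the look-alikes: they are no part of the job. What is shaped like the part that bears spice_out_mid but purple is not meant.

How it is judged:
By the outcome, as a careful person would: the job done as asked, in the order asked, and still so for the second after the job is handed in, with the robot touching nothing.
It also fails if it takes over 117 s, if anything falls off the work surface, if the arm or the gripper's body presses on something with over 40 N, if the wrist force passes 120 N, or if a joint passes its speed limit or range.

### The arm

A 6-joint arm with a two-finger parallel gripper is mounted at the origin on a cart in front of the work surface, level with it; the furniture and walls round the work are solid. World frame = base frame: x ahead of the robot, y to its left, z up, the work surface at z = 0. Lengths are in m, angles in rad, forces in N, time in s.
With the tool pointing down it reaches from about 0.375 to 0.9 m from the base axis. Payload 3.1 kg.
Tool frame: the origin (TCP) lies on the front face of the gripper's body, between the roots of the fingers; the fingertips stand 73 mm ahead of it and the grasp point (between the pads) lies 54 mm ahead of it (manip.tips_ahead is the distance from the TCP to the fingertips, in m); z points along the fingers, y is the line along which they close (so a half turn about z gives the same grasp; the last joint's range is limited). The gripper opens to 85 mm and grips with 20 to 120 N. Pads are 22 mm wide; open, the fingers measure 114 mm over their backs; the gripper's body (76 mm by 85 mm) begins 54 mm behind the grasp point. The pads swing forward as they close: fully open they stand 13 mm farther back than shut.
Start: joints at [1.139, 0.527, 1.433, -0, 1.181, -0.178], TCP at [0.156, 0.605, 0.304] pointing down, gripper open.
Joint ranges: [-3.08, 3.08], [-0.75, 2.2], [0.22, 2.44], [-1.43, 4.57], [0, 2.65], [-2.85, 2.85]. Speed limits (rad/s): [2.79, 2.79, 3.14, 3.14, 3.14, 3.14].

### API

Orientations are given as a unit quaternion [x, y, z, w].
In Python, from station import sense, eyes, workorder, manip gives the robot as it stands.
- The arm moves only by the shell command python3 -m inch 'ROWS' [OPENING] [FORCE]. ROWS is JSON, a list of rows, each an object of numbers: "dx", "dy", "dz": the shift along the tool's x, y, z in cm; "wx", "wy", "wz": the turn, a rotation vector about the tool's x, y, z in degrees. In form: [{"dx": .., "dy": .., "dz": .., "wx": .., "wy": .., "wz": ..}, ...]. A call has 1 to 10 rows; each row shifts and turns the commanded pose from where the row before left it, along the tool's axes as they then stand; what a row does not reach is not made up. A row lasts 1/8 s, in which the tool goes at most 62.5 mm and 10.7 degrees, less where a joint would pass 70% of its speed; a pose out of reach is approached as far as the arm can. A call with a gripper value outside its range is refused whole. OPENING is the opening, from 0 (shut) to 1 (fully open), set as the call begins (- or left out, the last holds). The fingers move at their own pace and stop on an object; FORCE is the grip in N (left out, the last holds). Time passes only in rows, so rows that do not move let the fingers close. It gives the time, the measured TCP pose, the force, the opening and the grip force at its end, in the units of the state.
- sense(): the state, without advancing time (a new reading comes with each control period).
- eyes.snapshot(name): name is "side" or "top" or "wrist"; returns the picture (400x640x3 uint8, red, green, blue); there is no depth.
- eyes.camera_params(name): a dict with "fx", "fy", "cx", "cy" (pixels), "rvec" (rotation vector, rad) and "tvec" (3), from world to camera coordinates, as OpenCV has them. Camera axes: x right, y down, z forward; pixel columns grow to the right and rows downward; lengths in m; the calibration is good to about 2 mm. The wrist camera is an equidistant fisheye: a pixel r from the principal point sees the ray r / f radians off the axis. A picture is of the moment at which its call begins: read the wrist's pose just before it. camera_params takes no time and is no camera call; for the wrist camera it gives the pose at the moment of the call.
- workorder.sign_off(): hands the job in; it is judged then, once.
The state is a dict: "t": time; "q": joint angles; "qd": joint speeds; "tau": joint torques, N m; "tcp_pos": TCP position; "tool_rot": TCP orientation; "force": force on the tool from outside, world axes, zero at the start; "ft_torque": the same for the moment, N m; "finger_gap": opening from 0.0 (shut) to 1.0 (fully open); "gripper_force": force on a finger pad.
Only numpy, scipy, OpenCV 4.12 (cv2) and the standard library are available. Lean on these libraries where they do the work, as an engineer would, in place of code of your own. Each camera call takes 0.05 s, during which the arm holds its last target. There are 200 camera calls.

## Working session

There is one attempt and no reset: what is moved stays moved. The work goes in short steps, Python scripts to look and compute and a shell command to move; the robot and the scene stay as the last step left them, time stands still between calls to the robot, and variables do not carry over. Pictures are saved under pics/ and viewed, at most 16 in all, crops included, and the job is handed in when it is done.

```bash
mkdir -p pics; ls
python3 - <<'E'
from station import sense, eyes, workorder, manip
import cv2
s=sense();print({k:s[k] for k in('t','q','tcp_pos','tool_rot','finger_gap')},manip.tips_ahead)
for n in('side','top','wrist'):
    print(n,eyes.camera_params(n))
    cv2.imwrite(f'pics/{n}0.png',eyes.snapshot(n)[:,:,::-1])
E
```

```text
pics
{'t': 0.0, 'q': array([ 1.13948952e+00,  5.28489929e-01,  1.43390923e+00,  6.72994084e-06,
        1.18139518e+00, -1.78502717e-01]), 'tcp_pos': array([0.15605794, 0.60462281, 0.30291664]), 'tool_rot': array([ 1.26066913e-01,  9.92021130e-01, -1.04913101e-03, -3.33443107e-04]), 'finger_gap': 1.0011928187402102} 0.0726
side {'fx': 490.1663720988235, 'fy': 490.1663720988235, 'cx': 319.195597435887, 'cy': 204.12689456003037, 'rvec': array([ 2.09885557, -0.15778154,  0.10467665]), 'tvec': array([-0.47773643,  0.1288089 ,  1.21153261])}
top {'fx': 369.51443458345466, 'fy': 369.51443458345466, 'cx': 315.01414818427577, 'cy': 196.89315308679647, 'rvec': array([ 2.18111391, -2.19929321,  0.14745547]), 'tvec': array([0.01431181, 0.46911098, 0.95108082])}
wrist {'fx': 309.70691628693146, 'fy': 309.70691628693146, 'cx': 325.18015732957144, 'cy': 202.0862122997501, 'rvec': array([-2.2620089 , -1.75300975, -0.29467382]), 'tvec': array([-0.62307589, -0.04262701,  0.38153637])}
```

View pics/top0.png

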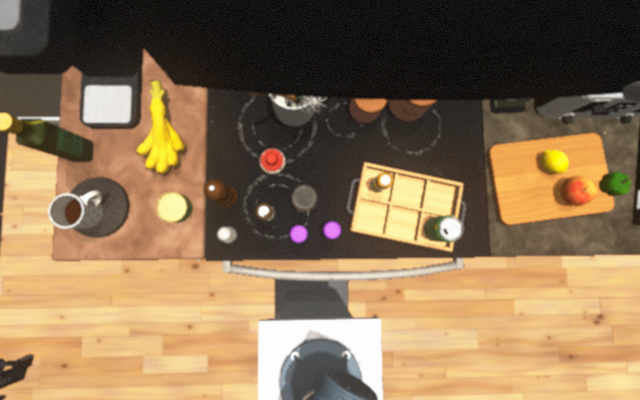

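View pics/side0.png

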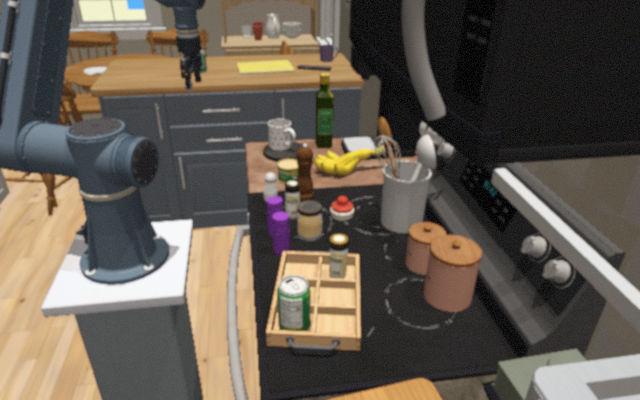

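Top view shows: mill (215,190), white-capped shaker (226,235), spice jar (264,212), wide jar (303,197), timer (271,160), tin (173,207), and purple look-alikes at (299,234) and (332,230). The caddy is at about (407,206), with the can near-right (445,229) and spice_in far-left (381,182). The side view agrees. Next, a close crop of both views to check which objects these are.

Run:
```python
import cv2,numpy as np
a=cv2.imread('pics/top0.png')[140:270,160:480]
b=cv2.imread('pics/side0.png')[140:360,230:400]
a=cv2.resize(a,None,fx=2.5,fy=2.5,interpolation=cv2.INTER_CUBIC)
cv2.imwrite('pics/topc.png',a)
cv2.imwrite('pics/sidec.png',cv2.resize(b,None,fx=2.7,fy=2.7,interpolation=cv2.INTER_CUBIC))
```

```text
(no output)
```

View pics/topc.png

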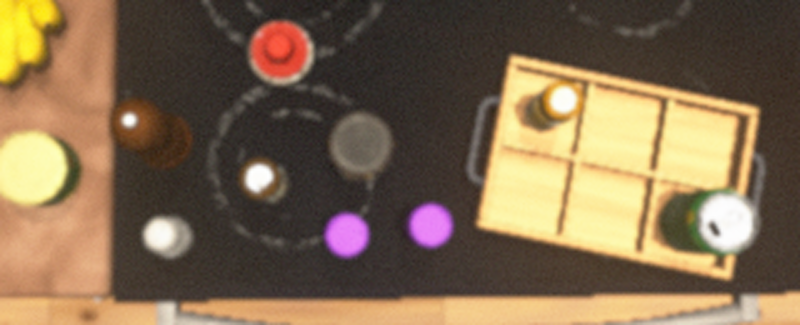

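View pics/sidec.png

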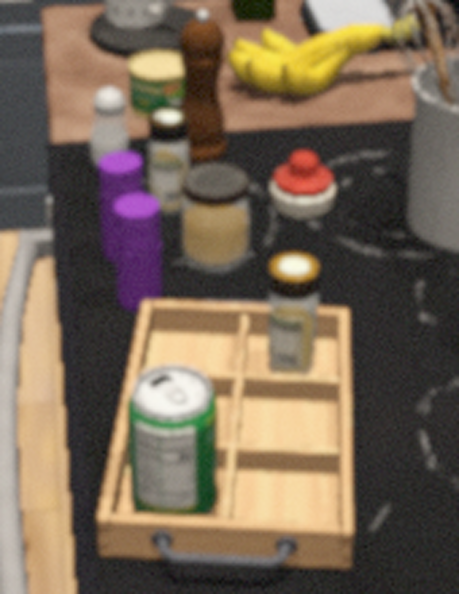

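The crops confirm the choice: spice_out is the white-and-dark-lidded glass jar at top (264,211), not the purple pair at (299,234) and (332,230). The shaker is the one with the pale dome (224,234), the jar has the grey lid (304,198), and the mill is brown (212,188).

```bash
cat > h.py <<'E'
import numpy as np,cv2
from station import sense,eyes
from scipy.spatial.transform import Rotation as R
def cast(cam,px,z,fish=False):
    c=cam if isinstance(cam,dict) else eyes.camera_params(cam)
    Rm=R.from_rotvec(c['rvec']).as_matrix(); o=-Rm.T@c['tvec']
    u=np.array([(px[0]-c['cx'])/c['fx'],(px[1]-c['cy'])/c['fy']])
    if fish:
        th=np.linalg.norm(u); d=np.r_[u/max(th,1e-9)*np.sin(th),np.cos(th)]
    else: d=np.r_[u,1]
    d=Rm.T@d
    return o+d*(z-o[2])/d[2]
def proj(cam,p,fish=False):
    c=cam if isinstance(cam,dict) else eyes.camera_params(cam)
    q=R.from_rotvec(c['rvec']).as_matrix()@np.array(p)+c['tvec']
    u=q[:2]/q[2]
    if fish:
        r=np.linalg.norm(q[:2]); u=q[:2]/r*np.arctan2(r,q[2])
    return u*c['fx']+[c['cx'],c['cy']]
E
python3 - <<'E'
from h import *
np.set_printoptions(precision=4,suppress=True)
P=dict(mill=(129,120,.17),shaker=(159,235,.088),spice=(259,178,.105),jar=(360,145,.086),pur1=(347,235,.105),pur2=(430,226,.105),timer=(280,45,.056),can=(727,221,.115),spin=(563,101,.105),c1=(513,55,.04),c2=(759,107,.04),c3=(731,280,.04),c4=(478,228,.04))
W={}
for k,(u,v,z) in P.items():
    W[k]=cast('top',(u/2.5+160,v/2.5+140),z)[:2]; print(k,W[k])
S=dict(mill=(203,17,.17),shaker=(109,97,.085),spice=(168,117,.105),jar=(216,178,.086),can=(172,390,.115),spin=(295,266,.105),c3=(101,523,.04),c2=(353,530,.04),c1=(351,307,.04),c4=(142,300,.04))
for k,(u,v,z) in S.items(): print('side',k,cast('side',(u/2.7+230,v/2.7+140),z)[:2])
c=[W['c%d'%i] for i in(1,2,3,4)]
print('len',[np.linalg.norm(c[i]-c[i-1]) for i in range(4)])
o=np.mean(c,0); y=(c[0]+c[3]-c[1]-c[2]); a=np.arctan2(-y[0],y[1]); print('ctr',o,'yaw',np.degrees(a))
Rz=np.array([[np.cos(a),-np.sin(a)],[np.sin(a),np.cos(a)]])
for n,l in dict(jar=(-.043,0),shaker=(-.043,.086),spice=(.043,0),mill=(.043,-.086),can=(-.043,-.086),spin=(.043,.086)).items(): print('slot',n,o+Rz@l)
s=sense();print(R.from_quat(s['tool_rot']).as_matrix())
E
```

```text
mill [0.4763 0.2451]
shaker [0.3745 0.2343]
spice [0.4277 0.1368]
jar [0.4605 0.04  ]
pur1 [0.3727 0.0532]
pur2 [ 0.3805 -0.0262]
timer [0.5666 0.1208]
can [ 0.3824 -0.3108]
spin [ 0.5005 -0.158 ]
c1 [ 0.5586 -0.1216]
c2 [ 0.5023 -0.3813]
c3 [ 0.3221 -0.3429]
c4 [ 0.3782 -0.0812]
side mill [0.4769 0.2225]
side shaker [0.3753 0.2193]
side spice [0.4288 0.1286]
side jar [0.4643 0.035 ]
side can [ 0.3847 -0.3036]
side spin [ 0.505  -0.1479]
side c3 [ 0.3276 -0.3512]
side c2 [ 0.5031 -0.3838]
side c1 [ 0.5617 -0.1246]
side c4 [ 0.3809 -0.0883]
len [np.float64(0.18485958511787273), np.float64(0.2657229825054534), np.float64(0.18426485422127536), np.float64(0.2677292318459977)]
ctr [ 0.4403 -0.2317] yaw -12.17387702902526
slot jar [ 0.3983 -0.2227]
slot shaker [ 0.4164 -0.1386]
slot spice [ 0.4823 -0.2408]
slot mill [ 0.4642 -0.3249]
slot can [ 0.3801 -0.3067]
slot spin [ 0.5005 -0.1567]
[[-0.9682  0.2501 -0.0007]
 [ 0.2501  0.9682 -0.0016]
 [ 0.0003 -0.0017 -1.    ]]
```

```bash
python3 -m inch '[{"wz":10.2},{"wz":10.2},{"wz":10.1},{"dx":-5.1,"dy":-1.54},{"dx":-5.1,"dy":-1.54},{"dx":-5.1,"dy":-1.54},{"dx":-5.1,"dy":-1.54},{"dx":-5.1,"dy":-1.54},{"dx":-5.1,"dy":-1.54},{"dx":-5.1,"dy":-1.54}]' 1
python3 -m inch '[{"dx":-5.1,"dy":-1.54},{"dx":-5.1,"dy":-1.54},{"dx":0},{"dx":0}]'
python3 - <<'E'
from h import *
import pickle
c=eyes.camera_params('wrist'); im=eyes.snapshot('wrist')
cv2.imwrite('pics/w1.png',im[:,:,::-1]); pickle.dump(c,open('w1.pkl','wb'))
s=sense(); print(s['tcp_pos'],R.from_quat(s['tool_rot']).as_matrix(),s['force'],s['q'])
Rm=R.from_rotvec(c['rvec']).as_matrix(); print(-Rm.T@c['tvec'])
for k,p in dict(mill=(.476,.24,.17),shaker=(.3745,.23,.09),spice=(.428,.135,.105),jar=(.461,.039,.086)).items(): print(k,proj(c,p,True))
E
```

```text
[0.15615459 0.60482293 0.30329534] [[-9.68207949e-01  2.50146049e-01 -5.66814024e-04]
 [ 2.50146574e-01  9.68207204e-01 -1.22567789e-03]
 [ 2.42194940e-04 -1.32849766e-03 -9.99999088e-01]] [0.18523922 0.39235494 0.15320601] [ 1.13948415e+00  5.28124337e-01  1.43342527e+00  2.69501537e-06
  1.18139344e+00 -1.78481718e-01]
[0.0734084  0.62503227 0.37378424]
mill [160.08246415 439.93785342]
shaker [139.50665357 368.53124919]
spice [117.26690836 391.56452426]
jar [101.29934856 391.53992164]invalid input at $[0]: expected keys dx, dy, dz, wx, wy, wz
invalid input at $[0]: expected keys dx, dy, dz, wx, wy, wz
```

View pics/w1.png

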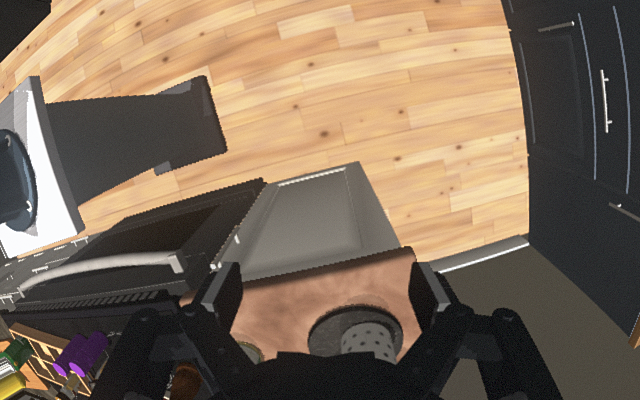

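The wrist view shows only floor and the worktop edge, because the moves were refused: every row needs all six keys. Resending them.

```bash
python3 -m inch '[{"dx":0,"dy":0,"dz":0,"wx":0,"wy":0,"wz":10.2},{"dx":0,"dy":0,"dz":0,"wx":0,"wy":0,"wz":10.2},{"dx":0,"dy":0,"dz":0,"wx":0,"wy":0,"wz":10.1},{"dx":-5.1,"dy":-1.54,"dz":0,"wx":0,"wy":0,"wz":0},{"dx":-5.1,"dy":-1.54,"dz":0,"wx":0,"wy":0,"wz":0},{"dx":-5.1,"dy":-1.54,"dz":0,"wx":0,"wy":0,"wz":0},{"dx":-5.1,"dy":-1.54,"dz":0,"wx":0,"wy":0,"wz":0},{"dx":-5.1,"dy":-1.54,"dz":0,"wx":0,"wy":0,"wz":0},{"dx":-5.1,"dy":-1.54,"dz":0,"wx":0,"wy":0,"wz":0},{"dx":-5.1,"dy":-1.54,"dz":0,"wx":0,"wy":0,"wz":0}]' 1
python3 -m inch '[{"dx":-5.1,"dy":-1.54,"dz":0,"wx":0,"wy":0,"wz":0},{"dx":-5.1,"dy":-1.54,"dz":0,"wx":0,"wy":0,"wz":0},{"dx":-5.1,"dy":-1.54,"dz":0,"wx":0,"wy":0,"wz":0},{"dx":0,"dy":0,"dz":0,"wx":0,"wy":0,"wz":0},{"dx":0,"dy":0,"dz":0,"wx":0,"wy":0,"wz":0}]'
python3 - <<'E'
from h import *
import pickle
c=eyes.camera_params('wrist'); im=eyes.snapshot('wrist')
cv2.imwrite('pics/w2.png',im[:,:,::-1]); pickle.dump(c,open('w2.pkl','wb'))
s=sense(); print(s['tcp_pos'],R.from_quat(s['tool_rot']).as_matrix(),s['force'],s['q'])
Rm=R.from_rotvec(c['rvec']).as_matrix(); print(-Rm.T@c['tvec'],Rm[2])
for k,p in dict(mill=(.476,.24,.17),shaker=(.3745,.23,.09),spice=(.428,.135,.105),jar=(.461,.039,.086)).items(): print(k,proj(c,p,True))
E
```

```text
t: 1.45
tcp_pos: [0.3332, 0.275, 0.3041]
tool_rot: [0.382, 0.924, 0.0, 0.0]
force: [0.2, -0.2, 0.6]
finger_gap: 0.998
gripper_force: 0.0
t: 2.08
tcp_pos: [0.4077, 0.1357, 0.3038]
tool_rot: [0.383, 0.924, -0.0, -0.001]
force: [0.2, 0.4, -0.5]
finger_gap: 1.001
gripper_force: 0.0
[0.40737247 0.1362027  0.30374468] [[-7.07605015e-01  7.06607267e-01 -1.14589267e-03]
 [ 7.06607472e-01  7.07605681e-01  2.84246146e-04]
 [ 1.01169055e-03 -6.08562322e-04 -9.99999303e-01]] [-0.04136522  0.81431151  0.23910174] [ 6.10862821e-02  2.65649194e-01  1.89894517e+00  4.26391234e-04
  9.78124731e-01 -7.25255932e-01]
[0.34722309 0.19461508 0.3744427 ] [ 0.23154113 -0.23132478 -0.94492198]
mill [487.6894361  187.23497296]
shaker [373.93954475  93.44164021]
spice [341.26124278 208.13193501]
jar [298.45016693 279.40219763]
```

View pics/w2.png

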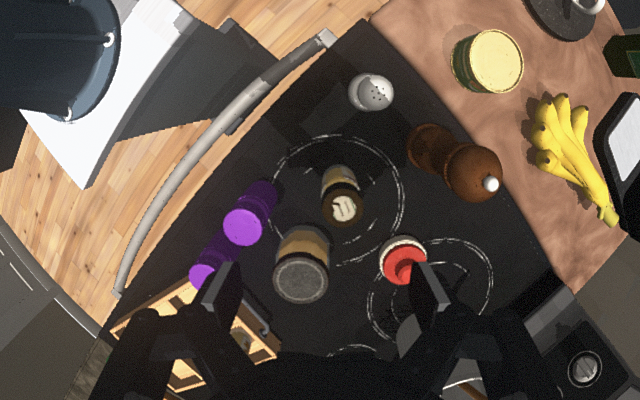

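Wrist view: jar lid at (300,280), spice lid (343,208), shaker cap (373,93), mill knob (491,184), purple pair (245,226) and (205,272), and the red timer (403,263). These match the predictions to within a few pixels.

Run:
```python
from h import *
import pickle
c=pickle.load(open('w2.pkl','rb'))
for k,(u,v,z) in dict(jar=(300,280,.086),spice=(343,208.5,.105),shaker=(373,91,.083),mill=(491,184,.168),pur1=(243,227,.105)).items(): print(k,cast(c,(u,v),z,True)[:2].round(4))
j=cast(c,(300,280),.086,True)
d=j-sense()['tcp_pos'];M=R.from_quat(sense()['tool_rot']).as_matrix();print(d,M.T@d)
```

```text
jar [0.4627 0.0396]
spice [0.4294 0.1359]
shaker [0.3729 0.2318]
mill [0.4773 0.2442]
pur1 [0.3748 0.054 ]
[ 0.05537257 -0.09655301 -0.21774468] [-0.10762727 -0.02906229  0.21765363]
```

```bash
python3 -m inch '[{"dx":-5.35,"dy":-1.45,"dz":0,"wx":0,"wy":0,"wz":0},{"dx":-5.35,"dy":-1.45,"dz":0,"wx":0,"wy":0,"wz":0},{"dx":0,"dy":0,"dz":4,"wx":0,"wy":0,"wz":0},{"dx":0,"dy":0,"dz":4,"wx":0,"wy":0,"wz":0},{"dx":0,"dy":0,"dz":3,"wx":0,"wy":0,"wz":0},{"dx":0,"dy":0,"dz":3,"wx":0,"wy":0,"wz":0},{"dx":0,"dy":0,"dz":3,"wx":0,"wy":0,"wz":0},{"dx":0,"dy":0,"dz":2,"wx":0,"wy":0,"wz":0},{"dx":0,"dy":0,"dz":0,"wx":0,"wy":0,"wz":0}]' 1
python3 -m inch '[{"dx":0,"dy":0,"dz":0,"wx":0,"wy":0,"wz":0},{"dx":0,"dy":0,"dz":0,"wx":0,"wy":0,"wz":0},{"dx":0,"dy":0,"dz":0,"wx":0,"wy":0,"wz":0},{"dx":0,"dy":0,"dz":0,"wx":0,"wy":0,"wz":0},{"dx":0,"dy":0,"dz":0,"wx":0,"wy":0,"wz":0},{"dx":0,"dy":0,"dz":0,"wx":0,"wy":0,"wz":0}]' 0.6 40
```

```text
t: 3.25
tcp_pos: [0.4622, 0.0412, 0.1128]
tool_rot: [0.381, 0.924, -0.0, -0.002]
force: [1.0, -0.3, -0.0]
finger_gap: 1.001
gripper_force: 0.0
t: 4.0
tcp_pos: [0.4635, 0.0398, 0.1148]
tool_rot: [0.383, 0.924, 0.0, 0.001]
force: [-1.3, 3.7, 6.9]
finger_gap: 0.749
gripper_force: 44.1
```

```bash
python3 -m inch '[{"dx":0,"dy":0,"dz":-2,"wx":0,"wy":0,"wz":0},{"dx":0,"dy":0,"dz":-4,"wx":0,"wy":0,"wz":0},{"dx":0,"dy":0,"dz":-4,"wx":0,"wy":0,"wz":0},{"dx":0,"dy":0,"dz":-3,"wx":0,"wy":0,"wz":0},{"dx":0,"dy":0,"dz":0,"wx":0,"wy":0,"wz":9.5},{"dx":0,"dy":0,"dz":0,"wx":0,"wy":0,"wz":9.5},{"dx":0,"dy":0,"dz":0,"wx":0,"wy":0,"wz":9.5},{"dx":0,"dy":0,"dz":0,"wx":0,"wy":0,"wz":9.5},{"dx":0,"dy":0,"dz":0,"wx":0,"wy":0,"wz":9.5},{"dx":0,"dy":0,"dz":0,"wx":0,"wy":0,"wz":9.5}]'
python3 -m inch '[{"dx":-4.5,"dy":-0.1,"dz":0,"wx":0,"wy":0,"wz":0},{"dx":-4.5,"dy":-0.1,"dz":0,"wx":0,"wy":0,"wz":0},{"dx":-4.5,"dy":-0.1,"dz":0,"wx":0,"wy":0,"wz":0},{"dx":-4.5,"dy":-0.1,"dz":0,"wx":0,"wy":0,"wz":0},{"dx":0,"dy":0,"dz":0,"wx":0,"wy":0,"wz":0},{"dx":0,"dy":0,"dz":0,"wx":0,"wy":0,"wz":0}]'
python3 - <<'E'
from h import *
import pickle
c=eyes.camera_params('wrist'); im=eyes.snapshot('wrist')
cv2.imwrite('pics/w3.png',im[:,:,::-1]); pickle.dump(c,open('w3.pkl','wb'))
s=sense(); print(s['tcp_pos'],R.from_quat(s['tool_rot']).as_matrix()[:,0],s['force'],s['gripper_force'],s['q'])
t=eyes.snapshot('top'); cv2.imwrite('pics/top3.png',t[:,:,::-1])
E
```

```text
t: 5.25
tcp_pos: [0.4627, 0.0393, 0.2436]
tool_rot: [0.779, 0.627, -0.0, -0.0]
force: [0.2, 0.7, -3.9]
finger_gap: 0.747
gripper_force: 46.2
t: 6.0
tcp_pos: [0.4214, -0.1355, 0.2436]
tool_rot: [0.777, 0.629, -0.0, -0.001]
force: [-0.1, -0.1, -3.2]
finger_gap: 0.746
gripper_force: 46.2
[ 0.42148901 -0.13493166  0.24363631] [2.07533272e-01 9.78227679e-01 7.40949251e-04] [-0.57788534  0.1215855  -3.62670595] 46.23202432413564 [-5.63448660e-01  3.85742923e-01  1.93876968e+00  2.79119231e-04
  8.18664377e-01 -3.54587328e-01]
```

View pics/w3.png

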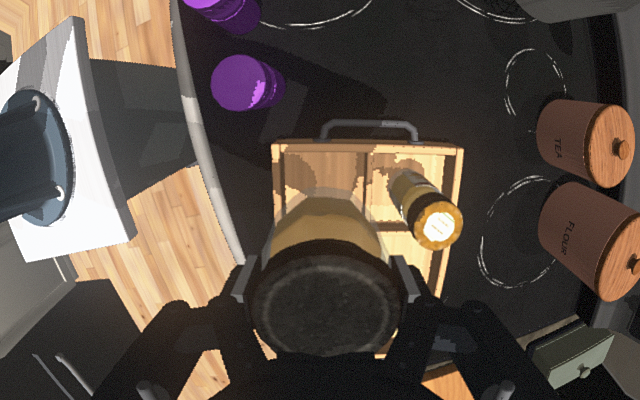

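The jar is held upright. The caddy's left-end corners are at (272,143) and (463,148), the divider top at (367,152), and the spice_in lid at (437,224).

Run:
```python
from h import *
import pickle
c=pickle.load(open('w3.pkl','rb'))
a=np.radians(-12.17);Rz=np.array([[np.cos(a),-np.sin(a)],[np.sin(a),np.cos(a)]]);o=np.array([.4403,-.2317])
for k,l,z,px in (('c4',(-.091,.134),.04,(272,143)),('c1',(.091,.134),.04,(463,148)),('div',(0,.131),.034,(367,152)),('spin',None,.105+.01,(437,224))):
    m=cast(c,px,z,True)[:2]
    print(k,m.round(4), (o+Rz@l).round(4) if l else '', 'local',(Rz.T@(m-o)).round(4), proj(c,[*(o+Rz@l),z],True) if l else '')
```

```text
c4 [ 0.3834 -0.0816] [ 0.3796 -0.0815] local [-0.0872  0.1348] [267.917831   143.94043779]
c1 [ 0.5583 -0.1204] [ 0.5575 -0.1199] local [0.0918 0.1337] [462.25555507 147.62610628]
div [ 0.4658 -0.1088] [ 0.4679 -0.1036] local [-0.001   0.1256] [368.26239655 146.19814922]
spin [ 0.5004 -0.1547]  local [0.0426 0.088 ]
```

```bash
python3 -m inch '[{"dx":-4.5,"dy":-0.2,"dz":0,"wx":0,"wy":0,"wz":0},{"dx":-4.5,"dy":-0.2,"dz":0,"wx":0,"wy":0,"wz":0},{"dx":0,"dy":0,"dz":0,"wx":0,"wy":0,"wz":0},{"dx":0,"dy":0,"dz":3,"wx":0,"wy":0,"wz":0},{"dx":0,"dy":0,"dz":3,"wx":0,"wy":0,"wz":0},{"dx":0,"dy":0,"dz":3,"wx":0,"wy":0,"wz":0},{"dx":0,"dy":0,"dz":1.5,"wx":0,"wy":0,"wz":0},{"dx":0,"dy":0,"dz":0,"wx":0,"wy":0,"wz":0}]'
python3 -m inch '[{"dx":0,"dy":0,"dz":0.3,"wx":0,"wy":0,"wz":0},{"dx":0,"dy":0,"dz":0.3,"wx":0,"wy":0,"wz":0},{"dx":0,"dy":0,"dz":0.3,"wx":0,"wy":0,"wz":0},{"dx":0,"dy":0,"dz":0.2,"wx":0,"wy":0,"wz":0},{"dx":0,"dy":0,"dz":0,"wx":0,"wy":0,"wz":0},{"dx":0,"dy":0,"dz":0,"wx":0,"wy":0,"wz":0}]'
```

```text
t: 7.1
tcp_pos: [0.3993, -0.221, 0.138]
tool_rot: [0.776, 0.63, -0.0, -0.002]
force: [-0.8, 1.0, -3.3]
finger_gap: 0.749
gripper_force: 46.1
t: 7.85
tcp_pos: [0.3994, -0.223, 0.1279]
tool_rot: [0.777, 0.629, 0.0, 0.0]
force: [0.8, 1.1, -3.3]
finger_gap: 0.748
gripper_force: 46.2
```

```bash
python3 -m inch '[{"dx":0,"dy":0,"dz":0.1,"wx":0,"wy":0,"wz":0},{"dx":0,"dy":0,"dz":0.1,"wx":0,"wy":0,"wz":0},{"dx":0,"dy":0,"dz":0,"wx":0,"wy":0,"wz":0}]'
python3 -m inch '[{"dx":0,"dy":0,"dz":0.1,"wx":0,"wy":0,"wz":0},{"dx":0,"dy":0,"dz":0,"wx":0,"wy":0,"wz":0}]'
```

```text
t: 8.22
tcp_pos: [0.3994, -0.2229, 0.1258]
tool_rot: [0.777, 0.629, -0.0, -0.0]
force: [-0.6, -0.8, -4.0]
finger_gap: 0.749
gripper_force: 46.2
t: 8.48
tcp_pos: [0.3994, -0.2229, 0.1248]
tool_rot: [0.777, 0.629, -0.0, -0.0]
force: [0.6, 0.4, -3.2]
finger_gap: 0.749
gripper_force: 46.2
```

```bash
python3 -m inch '[{"dx":0,"dy":0,"dz":0.1,"wx":0,"wy":0,"wz":0},{"dx":0,"dy":0,"dz":0,"wx":0,"wy":0,"wz":0}]'
python3 -m inch '[{"dx":0,"dy":0,"dz":0.1,"wx":0,"wy":0,"wz":0},{"dx":0,"dy":0,"dz":0,"wx":0,"wy":0,"wz":0}]'
```

```text
t: 8.72
tcp_pos: [0.3994, -0.223, 0.1244]
tool_rot: [0.777, 0.629, -0.0, 0.0]
force: [-1.0, 0.1, 2.9]
finger_gap: 0.748
gripper_force: 46.3
t: 8.98
tcp_pos: [0.3993, -0.2229, 0.1243]
tool_rot: [0.777, 0.629, -0.0, 0.001]
force: [-3.0, 1.2, 13.9]
finger_gap: 0.755
gripper_force: 46.7
```

```bash
python3 -m inch '[{"dx":0,"dy":0,"dz":-0.1,"wx":0,"wy":0,"wz":0},{"dx":0,"dy":0,"dz":0,"wx":0,"wy":0,"wz":0},{"dx":0,"dy":0,"dz":0,"wx":0,"wy":0,"wz":0},{"dx":0,"dy":0,"dz":0,"wx":0,"wy":0,"wz":0},{"dx":0,"dy":0,"dz":-1,"wx":0,"wy":0,"wz":0},{"dx":0,"dy":0,"dz":-3,"wx":0,"wy":0,"wz":0},{"dx":0,"dy":0,"dz":-4,"wx":0,"wy":0,"wz":0},{"dx":0,"dy":0,"dz":-4,"wx":0,"wy":0,"wz":0}]' 1
python3 -m inch '[{"dx":4.4,"dy":-1.2,"dz":0,"wx":0,"wy":0,"wz":0},{"dx":4.4,"dy":-1.2,"dz":0,"wx":0,"wy":0,"wz":0},{"dx":4.4,"dy":-1.2,"dz":0,"wx":0,"wy":0,"wz":0},{"dx":4.4,"dy":-1.2,"dz":0,"wx":0,"wy":0,"wz":0},{"dx":4.4,"dy":-1.2,"dz":0,"wx":0,"wy":0,"wz":0},{"dx":4.4,"dy":-1.2,"dz":0,"wx":0,"wy":0,"wz":0},{"dx":4.4,"dy":-1.2,"dz":0,"wx":0,"wy":0,"wz":0},{"dx":4.4,"dy":-1.2,"dz":0,"wx":0,"wy":0,"wz":0},{"dx":4.4,"dy":-1.2,"dz":0,"wx":0,"wy":0,"wz":0},{"dx":4.4,"dy":-1.2,"dz":0,"wx":0,"wy":0,"wz":0}]' 0.8
python3 -m inch '[{"dx":0,"dy":0,"dz":0,"wx":0,"wy":0,"wz":0},{"dx":0,"dy":0,"dz":0,"wx":0,"wy":0,"wz":0}]'
python3 - <<'E'
from h import *
s=sense();M=R.from_quat(s['tool_rot']).as_matrix();print(M[:,0],M.T@(np.array([.3733,.2322,.107])-s['tcp_pos']))
cv2.imwrite('pics/top4.png',cv2.resize(eyes.snapshot('top')[140:270,160:480,::-1],None,fx=2.5,fy=2.5))
E
```

```text
t: 9.98
tcp_pos: [0.3992, -0.2227, 0.2455]
tool_rot: [0.777, 0.629, -0.0, -0.0]
force: [1.0, -0.4, -1.1]
finger_gap: 1.0
gripper_force: 0.0
t: 11.22
tcp_pos: [0.3731, 0.2339, 0.2446]
tool_rot: [0.777, 0.63, 0.0, 0.0]
force: [0.9, 0.2, -0.5]
finger_gap: 0.795
gripper_force: 0.0
t: 11.48
tcp_pos: [0.373, 0.2321, 0.2441]
tool_rot: [0.777, 0.63, -0.0, 0.0]
force: [-0.5, -0.7, 0.8]
finger_gap: 0.799
gripper_force: 0.0
[ 2.06804466e-01  9.78382142e-01 -5.45436974e-04] [0.00027212 0.0003379  0.13711495]
```

View pics/top4.png

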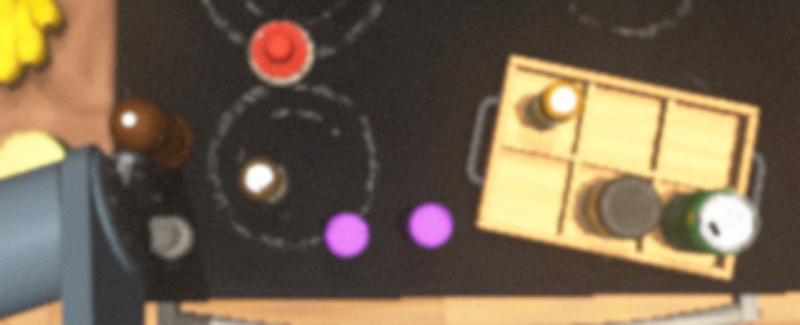

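The jar stands upright in the near middle compartment, at crop pixel (628,207). Next, the shaker.

```bash
python3 -m inch '[{"dx":0,"dy":0,"dz":4,"wx":0,"wy":0,"wz":0},{"dx":0,"dy":0,"dz":4,"wx":0,"wy":0,"wz":0},{"dx":0,"dy":0,"dz":3,"wx":0,"wy":0,"wz":0},{"dx":0,"dy":0,"dz":2,"wx":0,"wy":0,"wz":0},{"dx":0,"dy":0,"dz":0.7,"wx":0,"wy":0,"wz":0},{"dx":0,"dy":0,"dz":0,"wx":0,"wy":0,"wz":0},{"dx":0,"dy":0,"dz":0,"wx":0,"wy":0,"wz":0}]'
python3 -m inch '[{"dx":0,"dy":0,"dz":0,"wx":0,"wy":0,"wz":0},{"dx":0,"dy":0,"dz":0,"wx":0,"wy":0,"wz":0},{"dx":0,"dy":0,"dz":0,"wx":0,"wy":0,"wz":0},{"dx":0,"dy":0,"dz":0,"wx":0,"wy":0,"wz":0},{"dx":0,"dy":0,"dz":0,"wx":0,"wy":0,"wz":0},{"dx":0,"dy":0,"dz":0,"wx":0,"wy":0,"wz":0}]' 0.35 25
```

```text
t: 12.4
tcp_pos: [0.3739, 0.2322, 0.1077]
tool_rot: [0.777, 0.629, 0.001, 0.0]
force: [-0.4, -0.1, 0.4]
finger_gap: 0.803
gripper_force: 0.0
t: 13.15
tcp_pos: [0.3741, 0.2326, 0.1078]
tool_rot: [0.777, 0.63, 0.001, 0.001]
force: [-0.0, -1.3, 5.8]
finger_gap: 0.453
gripper_force: 24.5
```

```bash
python3 -m inch '[{"dx":0,"dy":0,"dz":-1,"wx":0,"wy":0,"wz":0},{"dx":0,"dy":0,"dz":-4,"wx":0,"wy":0,"wz":0},{"dx":0,"dy":0,"dz":-4,"wx":0,"wy":0,"wz":0},{"dx":0,"dy":0,"dz":-4,"wx":0,"wy":0,"wz":0},{"dx":0,"dy":0,"dz":0,"wx":0,"wy":0,"wz":0}]'
python3 - <<'E'
from h import *
a=eyes.snapshot('wrist')[150:400,160:480,::-1]; b=eyes.snapshot('side')[100:300,220:380,::-1]
cv2.imwrite('pics/g1.png',np.hstack([a,cv2.resize(b,(200,250))]))
E
```

```text
t: 13.78
tcp_pos: [0.3745, 0.233, 0.2398]
tool_rot: [0.777, 0.63, 0.003, 0.001]
force: [0.1, 0.1, -0.8]
finger_gap: 0.451
gripper_force: 25.3
```

View pics/g1.png

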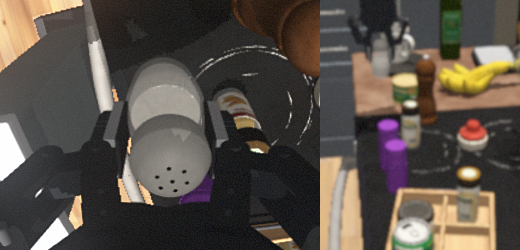

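The shaker is held centred and upright, with its cap at crop pixel (170,165).

```bash
python3 -m inch '[{"dx":-4.43,"dy":1.5,"dz":0,"wx":0,"wy":0,"wz":0},{"dx":-4.43,"dy":1.5,"dz":0,"wx":0,"wy":0,"wz":0},{"dx":-4.43,"dy":1.5,"dz":0,"wx":0,"wy":0,"wz":0},{"dx":-4.43,"dy":1.5,"dz":0,"wx":0,"wy":0,"wz":0},{"dx":-4.43,"dy":1.5,"dz":0,"wx":0,"wy":0,"wz":0},{"dx":-4.43,"dy":1.5,"dz":0,"wx":0,"wy":0,"wz":0},{"dx":-4.43,"dy":1.5,"dz":0,"wx":0,"wy":0,"wz":0},{"dx":-4.43,"dy":1.5,"dz":0,"wx":0,"wy":0,"wz":0},{"dx":0,"dy":0,"dz":0,"wx":0,"wy":0,"wz":0},{"dx":0,"dy":0,"dz":0,"wx":0,"wy":0,"wz":0}]'
python3 - <<'E'
from h import *
s=sense();M=R.from_quat(s['tool_rot']).as_matrix();print(s['q'],M,M.T@(np.array([.4172,-.1388,.1178])-s['tcp_pos']))
E
```

```text
t: 15.12
tcp_pos: [0.4159, -0.1384, 0.2355]
tool_rot: [0.777, 0.629, -0.001, -0.002]
force: [-0.8, 0.5, -1.4]
finger_gap: 0.451
gripper_force: 25.3
[-5.77326897e-01  3.96985838e-01  1.95505117e+00  3.55156832e-04
  7.94436076e-01 -3.67575089e-01] [[ 0.20846508  0.97802183 -0.00395109]
 [ 0.97802779 -0.20845473  0.00287597]
 [ 0.00198913 -0.00446381 -0.99998806]] [-0.00038558  0.00186913  0.11773111]
```

```bash
python3 -m inch '[{"dx":0,"dy":0.15,"dz":3,"wx":0,"wy":0,"wz":0},{"dx":0,"dy":0,"dz":3,"wx":0,"wy":0,"wz":0},{"dx":0,"dy":0,"dz":3,"wx":0,"wy":0,"wz":0},{"dx":0,"dy":0,"dz":1.5,"wx":0,"wy":0,"wz":0},{"dx":0,"dy":0,"dz":0.5,"wx":0,"wy":0,"wz":0},{"dx":0,"dy":0,"dz":0.3,"wx":0,"wy":0,"wz":0},{"dx":0,"dy":0,"dz":0,"wx":0,"wy":0,"wz":0},{"dx":0,"dy":0,"dz":0,"wx":0,"wy":0,"wz":0}]'
python3 -m inch '[{"dx":0,"dy":0,"dz":0.1,"wx":0,"wy":0,"wz":0},{"dx":0,"dy":0,"dz":0,"wx":0,"wy":0,"wz":0}]'
python3 -m inch '[{"dx":0,"dy":0,"dz":0.1,"wx":0,"wy":0,"wz":0},{"dx":0,"dy":0,"dz":0,"wx":0,"wy":0,"wz":0}]'
```

```text
t: 16.12
tcp_pos: [0.4189, -0.1396, 0.1244]
tool_rot: [0.777, 0.629, 0.0, 0.001]
force: [0.6, -0.4, -0.9]
finger_gap: 0.448
gripper_force: 25.3
t: 16.38
tcp_pos: [0.4187, -0.1396, 0.1231]
tool_rot: [0.777, 0.629, 0.0, 0.0]
force: [-0.5, -0.1, -0.6]
finger_gap: 0.456
gripper_force: 25.3
t: 16.62
tcp_pos: [0.4186, -0.1395, 0.1219]
tool_rot: [0.777, 0.629, -0.0, -0.0]
force: [0.2, 0.7, -1.3]
finger_gap: 0.451
gripper_force: 25.3
```

Contact is expected near 0.1174.

```bash
python3 -m inch '[{"dx":0,"dy":0,"dz":0.1,"wx":0,"wy":0,"wz":0},{"dx":0,"dy":0,"dz":0.1,"wx":0,"wy":0,"wz":0},{"dx":0,"dy":0,"dz":0.1,"wx":0,"wy":0,"wz":0},{"dx":0,"dy":0,"dz":0,"wx":0,"wy":0,"wz":0}]'
python3 -m inch '[{"dx":0,"dy":0,"dz":0.1,"wx":0,"wy":0,"wz":0},{"dx":0,"dy":0,"dz":0,"wx":0,"wy":0,"wz":0}]'
python3 -m inch '[{"dx":0,"dy":0,"dz":0.1,"wx":0,"wy":0,"wz":0},{"dx":0,"dy":0,"dz":0,"wx":0,"wy":0,"wz":0}]'
```

```text
t: 17.12
tcp_pos: [0.4186, -0.1395, 0.1188]
tool_rot: [0.777, 0.629, -0.0, -0.0]
force: [-0.8, -0.5, -1.1]
finger_gap: 0.454
gripper_force: 25.3
t: 17.38
tcp_pos: [0.4187, -0.1395, 0.1179]
tool_rot: [0.777, 0.629, -0.0, -0.0]
force: [-0.5, -0.6, -1.1]
finger_gap: 0.453
gripper_force: 25.3
t: 17.62
tcp_pos: [0.4187, -0.1395, 0.1173]
tool_rot: [0.777, 0.629, 0.0, 0.0]
force: [-0.5, 0.7, 4.8]
finger_gap: 0.453
gripper_force: 26.1
```

```bash
python3 -m inch '[{"dx":0,"dy":0,"dz":-0.05,"wx":0,"wy":0,"wz":0},{"dx":0,"dy":0,"dz":0,"wx":0,"wy":0,"wz":0},{"dx":0,"dy":0,"dz":0,"wx":0,"wy":0,"wz":0},{"dx":0,"dy":0,"dz":0,"wx":0,"wy":0,"wz":0},{"dx":0,"dy":0,"dz":-1,"wx":0,"wy":0,"wz":0},{"dx":0,"dy":0,"dz":-3,"wx":0,"wy":0,"wz":0},{"dx":0,"dy":0,"dz":-4,"wx":0,"wy":0,"wz":0},{"dx":0,"dy":0,"dz":-5,"wx":0,"wy":0,"wz":0}]' 0.75
python3 -m inch '[{"dx":4.53,"dy":-0.78,"dz":0,"wx":0,"wy":0,"wz":0},{"dx":4.53,"dy":-0.78,"dz":0,"wx":0,"wy":0,"wz":0},{"dx":4.53,"dy":-0.78,"dz":0,"wx":0,"wy":0,"wz":0},{"dx":4.53,"dy":-0.78,"dz":0,"wx":0,"wy":0,"wz":0},{"dx":4.53,"dy":-0.78,"dz":0,"wx":0,"wy":0,"wz":0},{"dx":4.53,"dy":-0.78,"dz":0,"wx":0,"wy":0,"wz":0},{"dx":0,"dy":0,"dz":0,"wx":0,"wy":0,"wz":0},{"dx":0,"dy":0,"dz":0,"wx":0,"wy":0,"wz":0}]' 0.8
python3 - <<'E'
from h import *
s=sense();M=R.from_quat(s['tool_rot']).as_matrix();print(M[:,0],M.T@(np.array([.429,.1362,.126])-s['tcp_pos']))
a=eyes.snapshot('top')[140:270,280:480,::-1]; b=eyes.snapshot('side')[100:300,220:380,::-1]
cv2.imwrite('pics/g2.png',cv2.resize(np.hstack([a,cv2.resize(b,(104,130))]),None,fx=2.5,fy=2.5))
E
```

```text
t: 18.62
tcp_pos: [0.4181, -0.1392, 0.2487]
tool_rot: [0.777, 0.629, -0.0, -0.001]
force: [1.3, -0.4, -0.7]
finger_gap: 0.751
gripper_force: 0.0
t: 19.62
tcp_pos: [0.429, 0.1358, 0.2477]
tool_rot: [0.777, 0.63, -0.0, 0.0]
force: [-0.7, 0.2, 0.3]
finger_gap: 0.803
gripper_force: 0.0
[ 2.06850240e-01  9.78372525e-01 -4.25952584e-04] [ 3.96768051e-04 -1.12238608e-04  1.21696821e-01]
```

View pics/g2.png

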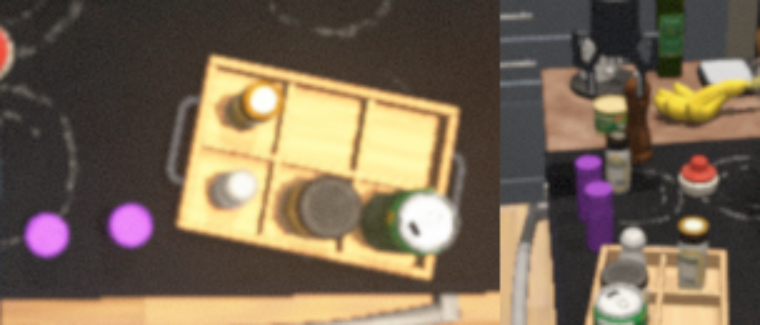

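The shaker stands in the near-left compartment, at crop pixel (235,187). Next, the spice jar.

```bash
python3 -m inch '[{"dx":0,"dy":0,"dz":4,"wx":0,"wy":0,"wz":0},{"dx":0,"dy":0,"dz":4,"wx":0,"wy":0,"wz":0},{"dx":0,"dy":0,"dz":2.5,"wx":0,"wy":0,"wz":0},{"dx":0,"dy":0,"dz":1.7,"wx":0,"wy":0,"wz":0},{"dx":0,"dy":0,"dz":0,"wx":0,"wy":0,"wz":0},{"dx":0,"dy":0,"dz":0,"wx":0,"wy":0,"wz":0}]'
python3 -m inch '[{"dx":0,"dy":0,"dz":0,"wx":0,"wy":0,"wz":0},{"dx":0,"dy":0,"dz":0,"wx":0,"wy":0,"wz":0},{"dx":0,"dy":0,"dz":0,"wx":0,"wy":0,"wz":0},{"dx":0,"dy":0,"dz":0,"wx":0,"wy":0,"wz":0},{"dx":0,"dy":0,"dz":0,"wx":0,"wy":0,"wz":0},{"dx":0,"dy":0,"dz":0,"wx":0,"wy":0,"wz":0}]' 0.3 25
python3 -m inch '[{"dx":0,"dy":0,"dz":-1,"wx":0,"wy":0,"wz":0},{"dx":0,"dy":0,"dz":-4,"wx":0,"wy":0,"wz":0},{"dx":0,"dy":0,"dz":-4,"wx":0,"wy":0,"wz":0},{"dx":0,"dy":0,"dz":-4,"wx":0,"wy":0,"wz":0},{"dx":0,"dy":0,"dz":0,"wx":0,"wy":0,"wz":0}]'
```

```text
t: 20.48
tcp_pos: [0.4298, 0.1354, 0.1259]
tool_rot: [0.778, 0.629, 0.0, 0.0]
force: [0.5, 0.4, 0.2]
finger_gap: 0.799
gripper_force: 0.0
t: 21.22
tcp_pos: [0.4296, 0.1361, 0.1262]
tool_rot: [0.777, 0.63, 0.001, 0.001]
force: [-1.2, -0.9, 6.5]
finger_gap: 0.47
gripper_force: 25.0
t: 21.85
tcp_pos: [0.4307, 0.1364, 0.2583]
tool_rot: [0.777, 0.63, 0.003, 0.002]
force: [-1.0, 0.1, -1.3]
finger_gap: 0.472
gripper_force: 26.0
```

```bash
python3 -m inch '[{"dx":-4.61,"dy":0.97,"dz":0,"wx":0,"wy":0,"wz":0},{"dx":-4.61,"dy":0.97,"dz":0,"wx":0,"wy":0,"wz":0},{"dx":-4.61,"dy":0.97,"dz":0,"wx":0,"wy":0,"wz":0},{"dx":-4.61,"dy":0.97,"dz":0,"wx":0,"wy":0,"wz":0},{"dx":-4.61,"dy":0.97,"dz":0,"wx":0,"wy":0,"wz":0},{"dx":-4.61,"dy":0.97,"dz":0,"wx":0,"wy":0,"wz":0},{"dx":-4.61,"dy":0.97,"dz":0,"wx":0,"wy":0,"wz":0},{"dx":-4.61,"dy":0.97,"dz":0,"wx":0,"wy":0,"wz":0},{"dx":0,"dy":0,"dz":0,"wx":0,"wy":0,"wz":0}]'
python3 -m inch '[{"dx":0.55,"dy":2.57,"dz":0,"wx":0,"wy":0,"wz":0},{"dx":0.55,"dy":2.57,"dz":0,"wx":0,"wy":0,"wz":0},{"dx":0,"dy":0,"dz":0,"wx":0,"wy":0,"wz":0},{"dx":0,"dy":0,"dz":0,"wx":0,"wy":0,"wz":0}]'
python3 - <<'E'
from h import *
s=sense();M=R.from_quat(s['tool_rot']).as_matrix();print(M,M.T@(np.array([.4833,-.241,.136])-s['tcp_pos']))
cv2.imwrite('pics/g3.png',np.hstack([eyes.snapshot('wrist')[50:400,150:500,::-1],eyes.snapshot('side')[0:350,0:450,::-1]]))
E
```

```text
t: 22.98
tcp_pos: [0.4287, -0.244, 0.2543]
tool_rot: [0.778, 0.628, -0.0, 0.0]
force: [-0.6, 0.6, -0.0]
finger_gap: 0.476
gripper_force: 25.8
t: 23.48
tcp_pos: [0.48, -0.2392, 0.2544]
tool_rot: [0.777, 0.63, -0.0, -0.002]
force: [-0.9, 0.0, -0.9]
finger_gap: 0.469
gripper_force: 25.9
[[ 0.20661484  0.97841732 -0.00313994]
 [ 0.97842101 -0.20660816  0.00232385]
 [ 0.00162496 -0.00355232 -0.99999237]] [-0.00128328  0.00400798  0.11839291]
```

View pics/g3.png

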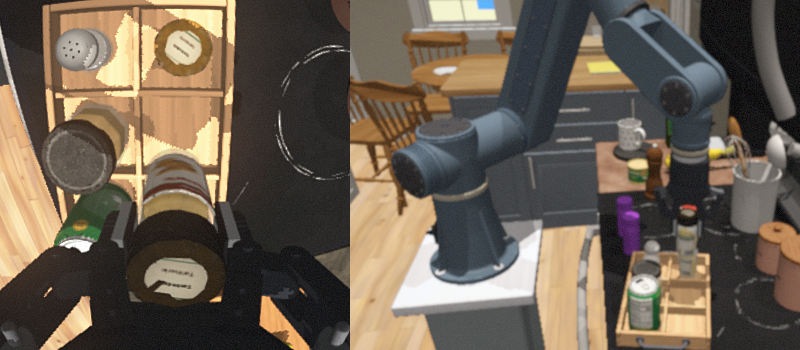

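The spice jar is held upright over the far middle compartment. Lowering.

```bash
python3 -m inch '[{"dx":-0.1,"dy":0.25,"dz":3,"wx":0,"wy":0,"wz":0},{"dx":0,"dy":0,"dz":3,"wx":0,"wy":0,"wz":0},{"dx":0,"dy":0,"dz":3,"wx":0,"wy":0,"wz":0},{"dx":0,"dy":0,"dz":1.5,"wx":0,"wy":0,"wz":0},{"dx":0,"dy":0,"dz":0.6,"wx":0,"wy":0,"wz":0},{"dx":0,"dy":0,"dz":0,"wx":0,"wy":0,"wz":0},{"dx":0,"dy":0,"dz":0,"wx":0,"wy":0,"wz":0}]'
python3 -m inch '[{"dx":0,"dy":0,"dz":0.2,"wx":0,"wy":0,"wz":0},{"dx":0,"dy":0,"dz":0.1,"wx":0,"wy":0,"wz":0},{"dx":0,"dy":0,"dz":0,"wx":0,"wy":0,"wz":0}]'
```

```text
t: 24.45
tcp_pos: [0.4839, -0.2426, 0.1453]
tool_rot: [0.777, 0.629, 0.0, 0.001]
force: [0.8, 0.1, -1.3]
finger_gap: 0.47
gripper_force: 25.9
t: 24.82
tcp_pos: [0.4835, -0.2421, 0.1415]
tool_rot: [0.777, 0.629, -0.0, 0.0]
force: [0.7, 0.5, -1.1]
finger_gap: 0.477
gripper_force: 25.9
```

```bash
python3 -m inch '[{"dx":0,"dy":0,"dz":0.2,"wx":0,"wy":0,"wz":0},{"dx":0,"dy":0,"dz":0.2,"wx":0,"wy":0,"wz":0},{"dx":0,"dy":0,"dz":0.1,"wx":0,"wy":0,"wz":0},{"dx":0,"dy":0,"dz":0,"wx":0,"wy":0,"wz":0}]'
python3 -m inch '[{"dx":0,"dy":0,"dz":0.1,"wx":0,"wy":0,"wz":0},{"dx":0,"dy":0,"dz":0,"wx":0,"wy":0,"wz":0}]'
```

```text
t: 25.32
tcp_pos: [0.4834, -0.2422, 0.1363]
tool_rot: [0.777, 0.629, -0.0, -0.0]
force: [-0.2, 0.4, -1.2]
finger_gap: 0.475
gripper_force: 25.9
t: 25.58
tcp_pos: [0.4835, -0.2423, 0.1358]
tool_rot: [0.777, 0.629, 0.0, 0.0]
force: [-1.1, 0.7, 2.7]
finger_gap: 0.471
gripper_force: 26.1
```

```bash
python3 -m inch '[{"dx":0,"dy":0,"dz":-0.05,"wx":0,"wy":0,"wz":0},{"dx":0,"dy":0,"dz":0,"wx":0,"wy":0,"wz":0},{"dx":0,"dy":0,"dz":0,"wx":0,"wy":0,"wz":0},{"dx":0,"dy":0,"dz":0,"wx":0,"wy":0,"wz":0},{"dx":0,"dy":0,"dz":-1,"wx":0,"wy":0,"wz":0},{"dx":0,"dy":0,"dz":-3.5,"wx":0,"wy":0,"wz":0},{"dx":0,"dy":0,"dz":-4.5,"wx":0,"wy":0,"wz":0},{"dx":0,"dy":0,"dz":-4.5,"wx":0,"wy":0,"wz":0}]' 0.7
python3 -m inch '[{"dx":4.645,"dy":-1.535,"dz":0,"wx":0,"wy":0,"wz":0},{"dx":4.645,"dy":-1.535,"dz":0,"wx":0,"wy":0,"wz":0},{"dx":4.645,"dy":-1.535,"dz":0,"wx":0,"wy":0,"wz":0},{"dx":4.645,"dy":-1.535,"dz":0,"wx":0,"wy":0,"wz":0},{"dx":4.645,"dy":-1.535,"dz":0,"wx":0,"wy":0,"wz":0},{"dx":4.645,"dy":-1.535,"dz":0,"wx":0,"wy":0,"wz":0},{"dx":4.645,"dy":-1.535,"dz":0,"wx":0,"wy":0,"wz":0},{"dx":4.645,"dy":-1.535,"dz":0,"wx":0,"wy":0,"wz":0},{"dx":4.645,"dy":-1.535,"dz":0,"wx":0,"wy":0,"wz":0},{"dx":4.645,"dy":-1.535,"dz":0,"wx":0,"wy":0,"wz":0}]' 0.9
python3 -m inch '[{"dx":0.5,"dy":2.3,"dz":0,"wx":0,"wy":0,"wz":0},{"dx":0.5,"dy":2.3,"dz":0,"wx":0,"wy":0,"wz":0},{"dx":0,"dy":0,"dz":0,"wx":0,"wy":0,"wz":0},{"dx":0,"dy":0,"dz":0,"wx":0,"wy":0,"wz":0}]'
python3 - <<'E'
from h import *
s=sense();M=R.from_quat(s['tool_rot']).as_matrix();print(M[:,0],M.T@(np.array([.477,.2445,.195])-s['tcp_pos']))
a=eyes.snapshot('wrist')[50:400,150:500,::-1]; b=eyes.snapshot('side')[120:320,220:380,::-1]
cv2.imwrite('pics/g4.png',np.hstack([a,cv2.resize(b,(280,350))]))
E
```

```text
t: 26.58
tcp_pos: [0.4833, -0.2421, 0.2727]
tool_rot: [0.777, 0.629, 0.0, 0.0]
force: [0.1, -0.3, -0.4]
finger_gap: 0.702
gripper_force: 0.0
t: 27.82
tcp_pos: [0.4294, 0.2457, 0.2717]
tool_rot: [0.777, 0.629, 0.001, 0.0]
force: [-0.6, 0.1, 0.6]
finger_gap: 0.902
gripper_force: 0.0
t: 28.32
tcp_pos: [0.4756, 0.244, 0.2709]
tool_rot: [0.777, 0.629, -0.001, -0.0]
force: [-0.6, -1.1, -0.9]
finger_gap: 0.899
gripper_force: 0.0
[ 2.07950675e-01  9.78139102e-01 -6.43710765e-04] [0.00082568 0.00134959 0.07592715]
```

View pics/g4.png

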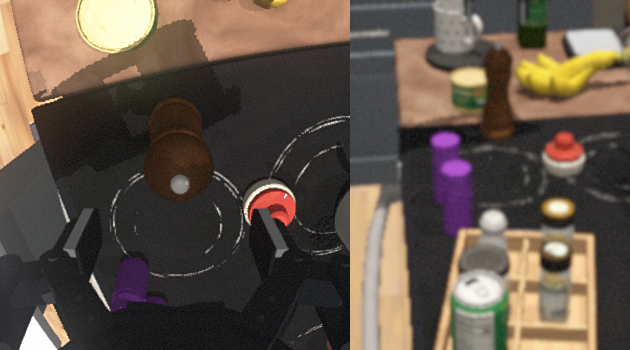

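Run:
```python
from h import *
c=eyes.camera_params('wrist')
print(cast(c,(331,234),.168,True),cast(c,(420,250),.05,True),proj('side',[.4756,.244,.2]),sense()['tcp_pos'])
for n in('side','top'): cv2.imwrite(f'pics/{n}5.png',eyes.snapshot(n)[:,:,::-1])
```

```text
[0.47918367 0.24583132 0.168     ] [0.56172121 0.1508228  0.05      ] [303.69069479 133.46574975] [0.47559919 0.2439502  0.27092223]
```

View pics/side5.png

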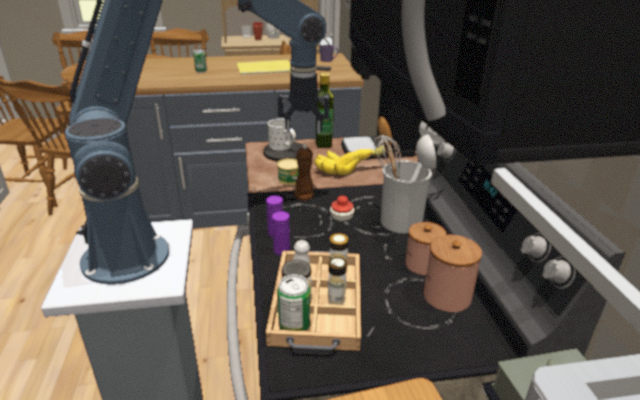

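The gripper is directly above the mill (knob at 303,150), and the spice jar stands in the far middle compartment. Gripping the mill head.

```bash
python3 -m inch '[{"dx":0.1,"dy":0.25,"dz":2.6,"wx":0,"wy":0,"wz":0},{"dx":0,"dy":0,"dz":2.6,"wx":0,"wy":0,"wz":0},{"dx":0,"dy":0,"dz":2.4,"wx":0,"wy":0,"wz":0},{"dx":0,"dy":0,"dz":0,"wx":0,"wy":0,"wz":0},{"dx":0,"dy":0,"dz":0,"wx":0,"wy":0,"wz":0}]'
python3 -m inch '[{"dx":0,"dy":0,"dz":0,"wx":0,"wy":0,"wz":0},{"dx":0,"dy":0,"dz":0,"wx":0,"wy":0,"wz":0},{"dx":0,"dy":0,"dz":0,"wx":0,"wy":0,"wz":0},{"dx":0,"dy":0,"dz":0,"wx":0,"wy":0,"wz":0},{"dx":0,"dy":0,"dz":0,"wx":0,"wy":0,"wz":0},{"dx":0,"dy":0,"dz":0,"wx":0,"wy":0,"wz":0}]' 0.35 40
python3 -m inch '[{"dx":0,"dy":0,"dz":-1,"wx":0,"wy":0,"wz":0},{"dx":0,"dy":0,"dz":-3,"wx":0,"wy":0,"wz":0},{"dx":0,"dy":0,"dz":-4,"wx":0,"wy":0,"wz":0},{"dx":0,"dy":0,"dz":-4,"wx":0,"wy":0,"wz":0},{"dx":0,"dy":0,"dz":0,"wx":0,"wy":0,"wz":0}]'
```

```text
t: 29.15
tcp_pos: [0.4798, 0.2448, 0.1956]
tool_rot: [0.777, 0.629, 0.0, 0.0]
force: [0.4, -0.1, 0.5]
finger_gap: 0.898
gripper_force: 0.0
t: 29.9
tcp_pos: [0.48, 0.2451, 0.1964]
tool_rot: [0.777, 0.629, 0.001, 0.0]
force: [-1.3, 0.3, 5.7]
finger_gap: 0.546
gripper_force: 40.4
t: 30.52
tcp_pos: [0.481, 0.2452, 0.3186]
tool_rot: [0.777, 0.629, 0.004, 0.002]
force: [-0.8, -0.7, -2.3]
finger_gap: 0.546
gripper_force: 41.6
```

```bash
python3 -m inch '[{"dx":-0.5,"dy":-2.5,"dz":-1,"wx":0,"wy":0,"wz":0},{"dx":-0.5,"dy":-2.5,"dz":-0.8,"wx":0,"wy":0,"wz":0}]'
python3 -m inch '[{"dx":-4.84,"dy":1.03,"dz":0,"wx":0,"wy":0,"wz":0},{"dx":-4.84,"dy":1.03,"dz":0,"wx":0,"wy":0,"wz":0},{"dx":-4.84,"dy":1.03,"dz":0,"wx":0,"wy":0,"wz":0},{"dx":-4.84,"dy":1.03,"dz":0,"wx":0,"wy":0,"wz":0},{"dx":-4.84,"dy":1.03,"dz":0,"wx":0,"wy":0,"wz":0},{"dx":-4.84,"dy":1.03,"dz":0,"wx":0,"wy":0,"wz":0},{"dx":-4.84,"dy":1.03,"dz":0,"wx":0,"wy":0,"wz":0},{"dx":-4.84,"dy":1.03,"dz":0,"wx":0,"wy":0,"wz":0},{"dx":-4.84,"dy":1.03,"dz":0,"wx":0,"wy":0,"wz":0},{"dx":-4.84,"dy":1.03,"dz":0,"wx":0,"wy":0,"wz":0}]'
python3 -m inch '[{"dx":-3.3,"dy":2.5,"dz":0,"wx":0,"wy":0,"wz":0},{"dx":-3.3,"dy":2.5,"dz":0,"wx":0,"wy":0,"wz":0},{"dx":0,"dy":0,"dz":0,"wx":0,"wy":0,"wz":0},{"dx":0,"dy":0,"dz":0,"wx":0,"wy":0,"wz":0}]'
python3 - <<'E'
from h import *
s=sense();M=R.from_quat(s['tool_rot']).as_matrix();print(s['force'],M,M.T@(np.array([.4652,-.325,.206])-s['tcp_pos']))
cv2.imwrite('pics/g5.png',np.hstack([eyes.snapshot('wrist')[50:400,150:500,::-1],eyes.snapshot('side')[0:350,150:450,::-1]]))
E
```

```text
t: 30.78
tcp_pos: [0.4271, 0.2449, 0.3319]
tool_rot: [0.777, 0.629, -0.001, -0.001]
force: [0.2, -0.2, -2.0]
finger_gap: 0.545
gripper_force: 41.6
t: 32.02
tcp_pos: [0.4278, -0.2506, 0.3316]
tool_rot: [0.777, 0.629, -0.0, -0.001]
force: [-0.4, 0.5, -2.0]
finger_gap: 0.544
gripper_force: 41.7
t: 32.52
tcp_pos: [0.463, -0.3235, 0.3313]
tool_rot: [0.777, 0.629, -0.0, -0.002]
force: [-0.4, 1.3, -2.4]
finger_gap: 0.546
gripper_force: 41.8
[-0.36350242  1.27755407 -2.39839845] [[ 0.20789075  0.97814744 -0.00300448]
 [ 0.97814861 -0.20788089  0.00329149]
 [ 0.00259499 -0.0036231  -0.99999007]] [-0.00138111  0.00292681  0.12532578]
```

View pics/g5.png

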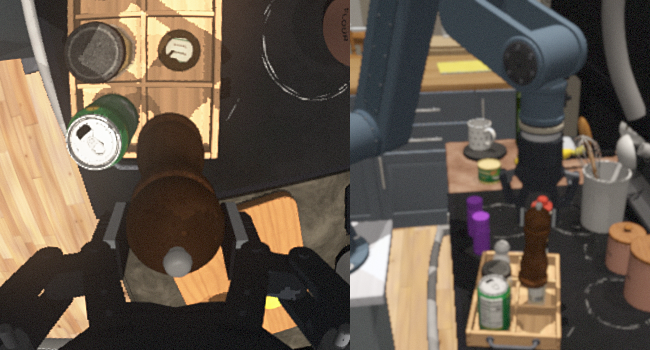

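The mill hangs upright over the far-right compartment, beside the can. Lowering.

```bash
python3 -m inch '[{"dx":-0.1,"dy":0.15,"dz":3,"wx":0,"wy":0,"wz":0},{"dx":0,"dy":0,"dz":3,"wx":0,"wy":0,"wz":0},{"dx":0,"dy":0,"dz":3,"wx":0,"wy":0,"wz":0},{"dx":0,"dy":0,"dz":2,"wx":0,"wy":0,"wz":0},{"dx":0,"dy":0,"dz":0.7,"wx":0,"wy":0,"wz":0},{"dx":0,"dy":0,"dz":0,"wx":0,"wy":0,"wz":0},{"dx":0,"dy":0,"dz":0,"wx":0,"wy":0,"wz":0}]'
python3 -m inch '[{"dx":0,"dy":0,"dz":0.2,"wx":0,"wy":0,"wz":0},{"dx":0,"dy":0,"dz":0.1,"wx":0,"wy":0,"wz":0},{"dx":0,"dy":0,"dz":0,"wx":0,"wy":0,"wz":0}]'
```

```text
t: 33.5
tcp_pos: [0.4657, -0.3259, 0.217]
tool_rot: [0.777, 0.63, 0.0, 0.001]
force: [0.3, 0.0, -2.5]
finger_gap: 0.546
gripper_force: 41.8
t: 33.88
tcp_pos: [0.4652, -0.3257, 0.213]
tool_rot: [0.777, 0.629, 0.0, 0.0]
force: [0.3, -0.0, -1.1]
finger_gap: 0.549
gripper_force: 41.8
```

```bash
python3 -m inch '[{"dx":0,"dy":0,"dz":0.2,"wx":0,"wy":0,"wz":0},{"dx":0,"dy":0,"dz":0.2,"wx":0,"wy":0,"wz":0},{"dx":0,"dy":0,"dz":0.2,"wx":0,"wy":0,"wz":0},{"dx":0,"dy":0,"dz":0,"wx":0,"wy":0,"wz":0}]'
python3 -m inch '[{"dx":0,"dy":0,"dz":0.1,"wx":0,"wy":0,"wz":0},{"dx":0,"dy":0,"dz":0,"wx":0,"wy":0,"wz":0}]'
```

```text
t: 34.38
tcp_pos: [0.4651, -0.3256, 0.2066]
tool_rot: [0.777, 0.629, -0.0, -0.0]
force: [-0.3, -0.0, -2.2]
finger_gap: 0.544
gripper_force: 41.8
t: 34.62
tcp_pos: [0.4653, -0.3258, 0.2061]
tool_rot: [0.777, 0.629, -0.0, 0.0]
force: [0.4, 0.3, -0.6]
finger_gap: 0.546
gripper_force: 41.9
```

```bash
python3 -m inch '[{"dx":0,"dy":0,"dz":0.06,"wx":0,"wy":0,"wz":0},{"dx":0,"dy":0,"dz":0,"wx":0,"wy":0,"wz":0}]'
python3 -m inch '[{"dx":0,"dy":0,"dz":0,"wx":0,"wy":0,"wz":0},{"dx":0,"dy":0,"dz":0,"wx":0,"wy":0,"wz":0},{"dx":0,"dy":0,"dz":0,"wx":0,"wy":0,"wz":0},{"dx":0,"dy":0,"dz":0,"wx":0,"wy":0,"wz":0},{"dx":0,"dy":0,"dz":-1,"wx":0,"wy":0,"wz":0},{"dx":0,"dy":0,"dz":-3,"wx":0,"wy":0,"wz":0},{"dx":0,"dy":0,"dz":-4,"wx":0,"wy":0,"wz":0},{"dx":0,"dy":0,"dz":-2,"wx":0,"wy":0,"wz":0},{"dx":0,"dy":0,"dz":0,"wx":0,"wy":0,"wz":0},{"dx":0,"dy":0,"dz":0,"wx":0,"wy":0,"wz":0}]' 0.85
python3 -m inch '[{"dx":4,"dy":-2.5,"dz":0,"wx":0,"wy":0,"wz":0},{"dx":4.5,"dy":-2,"dz":0,"wx":0,"wy":0,"wz":0},{"dx":4.5,"dy":-1,"dz":0,"wx":0,"wy":0,"wz":0},{"dx":4.5,"dy":-1,"dz":0,"wx":0,"wy":0,"wz":0},{"dx":4.5,"dy":-1,"dz":0,"wx":0,"wy":0,"wz":0},{"dx":4.5,"dy":-1,"dz":0,"wx":0,"wy":0,"wz":0},{"dx":4.5,"dy":-1,"dz":0,"wx":0,"wy":0,"wz":0},{"dx":4.5,"dy":-1,"dz":0,"wx":0,"wy":0,"wz":0},{"dx":0,"dy":0,"dz":0,"wx":0,"wy":0,"wz":0},{"dx":0,"dy":0,"dz":0,"wx":0,"wy":0,"wz":0}]'
python3 - <<'E'
from h import *
a=cv2.resize(eyes.snapshot('top')[130:270,190:480,::-1],None,fx=1.6,fy=1.6);b=cv2.resize(eyes.snapshot('side')[130:360,230:400,::-1],None,fx=1.6,fy=1.6)
h=max(a.shape[0],b.shape[0]); o=np.zeros((h,a.shape[1]+b.shape[1],3),np.uint8); o[:a.shape[0],:a.shape[1]]=a;o[:b.shape[0],a.shape[1]:]=b
cv2.imwrite('pics/end.png',o)
E
```

```text
t: 34.88
tcp_pos: [0.4653, -0.3259, 0.206]
tool_rot: [0.777, 0.629, -0.0, 0.0]
force: [-1.8, 0.1, 4.8]
finger_gap: 0.541
gripper_force: 42.2
t: 36.12
tcp_pos: [0.4648, -0.3253, 0.3047]
tool_rot: [0.777, 0.629, -0.0, -0.001]
force: [0.2, 0.3, 0.3]
finger_gap: 0.85
gripper_force: 0.0
t: 37.38
tcp_pos: [0.436, 0.0432, 0.3046]
tool_rot: [0.777, 0.63, -0.001, -0.0]
force: [1.1, 0.2, -0.2]
finger_gap: 0.846
gripper_force: 0.0
```

View pics/end.png

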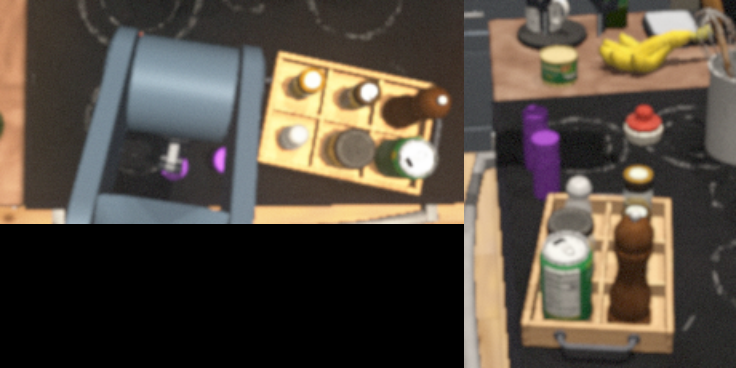

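All six items stand upright, one to a compartment: shaker (292,137), jar (352,150), can (412,158), spice_in (310,82), spice_out (365,95) and mill (432,102). The timer, the tin and the purple pair haven't moved, and the robot is clear. Handing in.

```bash
python3 -c "
from station import workorder
print(workorder.sign_off())"
```

```text
the job is handed in; nothing more can be done
None
```

The caddy is packed as asked and the job is handed in at about 37 s on the robot's clock: wide jar and salt shaker in the can's row, second spice jar and pepper mill in the other, all upright in the final pictures.

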